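# Shuttle a weld sled along its notched rails and lock it with the keeper

## Robot

A 6-joint arm with a two-finger parallel gripper is mounted at the origin on the work surface; the furniture and walls round the work are solid. World frame = base frame: x ahead of the robot, y to its left, z up, the work surface at z = 0. Lengths are in m, angles in rad, forces in N, time in s.
With the tool pointing down it reaches from about 0.4 to 0.825 m from the base axis. Payload 7 kg.
Tool frame: the origin (TCP) lies midway between the tips of the shut fingers; the grasp point (between the pads) lies 19 mm behind it; z points along the fingers, y is the line along which they close (so a half turn about z gives the same grasp; the last joint's range is limited). The gripper opens to 88 mm and grips with 3 to 60 N. Pads are 19 mm wide; open, the fingers measure 130 mm over their backs; the gripper's body (78 mm by 193 mm) begins 47 mm behind the grasp point.
Start: joints at [1.55, 0.359, 0.012, 0, -1.224, -0.288], TCP at [0.205, 0.643, 0.191] pointing down, gripper open.
Joint ranges: [-3.07, 3.07], [-1.43, 2.12], [-1.02, 1.25], [-3.03, 1.67], [-3.05, -0], [-3.03, 3.03]. Speed limits (rad/s): [2.39, 2.39, 3.01, 3.14, 3.14, 3.14].

## Interface

Orientations are given as [roll, pitch, yaw] about the fixed x, y, z axes, in that order (R = Rz(yaw) Ry(pitch) Rx(roll)).
In Python, from station import get_state, grab_frame, calibration, job_done, boxes_of, regions_of, spot_point gives the robot as it stands. The module is installed in compiled form; this text tells all that it offers.
- The arm moves only by the tool arm_command, never from a script. Its argument "commands" is a list of rows, each an object of numbers: "tx", "ty", "tz": the shift along the tool's x, y, z each as a share of 25 cm, from -1 to 1; "twist": the turn about the tool's z as a share of 180 degrees, from -1 to 1. A call has exactly 8 rows; each row is the pose to reach, as a shift and turn from the pose commanded when the call began, along the tool's axes at that moment, turning the shorter way round; what a row does not reach only later rows make up. A row lasts 1/12 s, in which the tool goes at most 41.7 mm and 7.16 degrees, less where a joint would pass 70% of its speed; a pose out of reach is approached as far as the arm can. A call with a number of a shift or a turn outside -1 to 1 is refused whole. A call with a gripper value outside its range is refused whole. "claw" is the opening, from 0 (shut) to 1 (fully open), set as the call begins (left out, the last holds). The fingers move at their own pace and stop on an object; "grip_force" is the grip in N (left out, the last holds). Time passes only in rows, so rows that repeat a pose let the fingers close, or fill a call up. It gives the time, the measured TCP pose, the force, the opening and the grip force at its end, in the units of the state.
- get_state(): the state, without advancing time (a new reading comes with each control period).
- grab_frame(name): name is "scene" or "top"; returns the picture (384x512x3 uint8, red, green, blue); there is no depth.
- calibration(name): a dict with "camera_matrix" (3x3 intrinsics, pixels), "extrinsics" (4x4, takes a point from camera to world coordinates). Camera axes: x right, y down, z forward; pixel columns grow to the right and rows downward; lengths in m; the calibration is good to about 2 mm. A picture is of the moment at which its call begins. calibration takes no time and is no camera call.
- job_done(): hands the job in; it is judged then, once.
Trained networks look in the newest picture that a camera, given by its name, has taken for a name from the list of things; names that differ only in an ending like _2 or _b are one class to them, and where a whole thing is asked for, a point or a joint stands for the part that bears it (a point fixed in the world has none). Each returns a list of dicts, best first, with "score" (0 to 1); they miss things now and then, are a little off and sometimes report something else, mostly with a low value. They report only what shows in the picture. A call takes as long as a camera call.
- boxes_of(query, camera): "rect" ([left, top, right, bottom] in pixels, round what is visible of it).
- regions_of(query, camera): "region" (384x512 bool, what is visible of it) and "rect" ([left, top, right, bottom] in pixels, round what is visible of it).
- spot_point(query, camera): "uv" ([column, row] in pixels: a listed point, or the origin of a listed thing).
The state is a dict: "t": time; "q": joint angles; "qd": joint speeds; "joint_efforts": joint torques, N m; "eef_pos": TCP position; "ee_rot": TCP orientation; "force": force on the tool from outside, world axes, zero at the start; "moment": the same for the moment, N m; "width": finger opening in m; "gripper_force": force on a finger pad.
Only numpy, scipy, OpenCV 4.12 (cv2) and the standard library are available. Lean on these libraries where they do the work, as an engineer would, in place of code of your own. Each camera call takes 0.05 s, during which the arm holds its last target. There are 200 camera calls.

## Task

With the fingertips, push the sled by its yellow lip along the rails towards the red keeper until both cross keys under it drop into the notches of the rails and it sits down level; feel for the drop and stop pushing there, do not ram it against the notch walls. Then swing the red keeper bar with a finger as far round as it goes, so that it lies across the seated sled's edge. Only push: do not lift or tip the sled, keep the fingers off the steel blank so that it stays in its nest, and leave the other things on the table where they are.

Things in the scene. Friction and masses are not known exactly. Their poses are not given: they have to be found in the camera images.
- fixture: Fixed steel base 124 x 262 x 8 mm with two rails and blue side guides (42 mm high, outside the rails). Origin: on the table under the notch station. y: along the rails, the way the sled must travel; z up. Rails from y = -167 (loading end) to +85 mm, 16 mm wide, centred at x = -44 and +44, tops 34 mm above the table. No end stop.
- notch (a point): Middle of the notch station, on rail-top level: fixture x = 0, y = 0, 34 mm above the table. Each rail has two square notches 19 mm wide and 7 mm deep, 55 mm before and 55 mm beyond this point, marked with yellow paint on the guides. Seated, the sled has 2.5 mm of play to either side along the rails.
- sled: Loose aluminium plate 104 (x) x 150 (y) x 8 mm, about 0.45 kg, on two cross keys 14 mm wide and 9 mm high at y = -55 and +55. Origin: mid-sled, at the keys' underside: 34 mm above the table when riding on the rails, 27 when seated. Axes as the fixture's. Starts 45 to 80 mm short of the notches; slides with 3 to 9 N; then the notch walls stop it. Bears 40 N of push.
- sled_lip (a point): Centre of the outer face (fixture's -y side) of the sled's upright yellow push lip, 75 mm behind the sled's origin and 35 mm above it. The lip is 44 mm wide, 6 mm thick, and reaches from the plate's top (17 mm above the origin) to 49 mm above the origin.
- blank: Sawn steel plate blank 60 x 88 x 14 mm, 0.42 kg, lying loose on the sled in a nest of low strips 3.5 mm high. Origin: centre of its underside, at x = 0, y = -6 mm, 17 mm above the sled's origin. It rides along untouched and must stay in the nest.
- keeper (a joint): Angle (rad) of the red keeper bar about its upright pivot, anticlockwise from above. 0: open, along the fixture's +y; 1.57: shut at its stop, along the fixture's -x, over the sled's edge. Starts at 0 to 0.5, stays where left, turns with 1 to 3 N at the pin. Bar 14 mm wide, 6 thick, underside 47 mm above the table: it clears the seated sled by 3 mm, but strikes one that has not dropped.
- keeper_pivot (a point): Centre of the keeper's pivot, on the level of the bar's underside: fixed on the fixture at x = +76, y = +58 mm, 47 mm above the table.
- keeper_pin (a point): Point on the axis of the upright push pin at the keeper's free end, 46 mm from the pivot axis, 69 mm above the table. The pin is 10 mm thick from the bar's top (53 mm above the table) to 82 mm, under a black ball 16 mm across whose top is 95 mm above the table.
- plug_a: Bystander: turned steel plug with a T pin, 38 mm across, 69 mm high, standing near the fixture. Origin: centre of its underside.
- plug_b: Bystander: turned steel plug with a T pin, 38 mm across, 70 mm high, standing near the fixture. Origin: centre of its underside.
- plug_c: Bystander: turned steel plug with a T pin, 38 mm across, 71 mm high, standing near the fixture. Origin: centre of its underside.
- jar: Bystander: white jar with a blue lid, 60 mm across, 68 mm high, standing at the back. Origin: centre of its underside.

How it is judged:
By the outcome, as a careful person would: the job done as asked, in the order asked, and still so for the second after the job is handed in, with the robot touching nothing.
It also fails if it takes over 43 s, if anything falls off the work surface, if the arm or the gripper's body presses on something with over 40 N, if the wrist force passes 120 N, or if a joint passes its speed limit or range.

## Working session

There is one attempt and no reset: what is moved stays moved. The work goes in short steps, Python scripts to look and compute and a tool call to move; the robot and the scene stay as the last step left them, time stands still between calls to the robot, and variables do not carry over. Pictures are saved under pics/ and viewed, at most 10 in all, crops included, and the job is handed in when it is done.

Besides the shell and the picture viewer there is one more tool, called after ">>>" by a JSON object that holds its "method" and its "body". arm_command: Moves the arm, as the interface text tells. Shift numbers are shares of 25 cm and turn numbers shares of 180 degrees, none past 1 either way. Its arguments: {"type":"object","properties":{"commands":{"type":"array"},"claw":{"type":"number"},"grip_force":{"type":"number"}},"required":["commands"]}

```bash
mkdir -p pics
cat > h.py <<'E'
import numpy as np,cv2
from station import *
def ray(cam,uv,z):
    c=calibration(cam);K=np.array(c["camera_matrix"]);T=np.array(c["extrinsics"])
    d=T[:3,:3]@np.linalg.solve(K,[uv[0],uv[1],1.]);o=T[:3,3]
    return o+d*(z-o[2])/d[2]
def save(cam,n):
    im=grab_frame(cam);cv2.imwrite(f"pics/{n}.png",im[:,:,::-1]);return im
E
python3 - <<'E'
from h import *
np.set_printoptions(precision=4,suppress=True)
ims=[save(c,c+"0") for c in("scene","top")]
cv2.imwrite("pics/both0.png",cv2.resize(np.vstack(ims)[:,:,::-1],(512,768))[:, :]) 
for c in("scene","top"):
    print(c,np.array(calibration(c)["extrinsics"])[:3,3])
    for q,z in(("notch",.034),("sled_lip",.069),("keeper_pivot",.047),("keeper_pin",.069),("blank",.051),("sled",.034),("fixture",0),("plug_a",0),("jar",0)):
        for r in spot_point(q,c)[:3 if q=="plug_a" else 1]: print(q,round(r["score"],2),np.round(r["uv"],1),ray(c,r["uv"],z)[:2])
s=get_state();print(s)
E
```

```text
scene [ 0.0444 -0.62    0.7455]
notch 0.9 [280.2 215.4] [ 0.524  -0.3075]
sled_lip 0.74 [280.3 218.4] [ 0.4935 -0.3283]
keeper_pivot 0.97 [300.7 188.5] [ 0.6196 -0.3008]
keeper_pin 0.51 [286.  167.4] [ 0.6392 -0.2379]
blank 0.62 [296.1 234.8] [ 0.4903 -0.377 ]
sled 0.69 [290.6 239.4] [ 0.4824 -0.3688]
fixture 0.94 [279.9 224.4] [ 0.5233 -0.3093]
plug_a 0.92 [254.5 266.4] [ 0.3896 -0.3368]
plug_a 0.73 [318.4 221.6] [ 0.5926 -0.3792]
plug_a 0.64 [215.6 153.1] [0.6147 0.0006]
jar 0.93 [213.2 151.1] [0.6167 0.0124]
top [ 0.3916 -0.2263  1.0873]
notch 0.66 [285.7 191.3] [ 0.5305 -0.3074]
sled_lip 0.59 [344.9 225.4] [ 0.4451 -0.438 ]
keeper_pivot 0.63 [278.5 149. ] [ 0.6309 -0.2918]
keeper_pin 0.51 [259.6 141.5] [ 0.6444 -0.2466]
blank 0.65 [313.  207.7] [ 0.4886 -0.3689]
sled 0.7 [309.  203.6] [ 0.5001 -0.3621]
fixture 0.86 [281.9 188.4] [ 0.5423 -0.3008]
plug_a 0.78 [295. 251.] [ 0.3886 -0.3289]
plug_a 0.54 [269.6 234. ] [ 0.4306 -0.2682]
plug_a 0.49 [307.9 163.4] [ 0.604  -0.3669]
jar 0.66 [162.6 160.4] [ 0.6175 -0.0056]
{'t': 1.0, 'q': array([ 1.5501,  0.3585,  0.0119, -0.    , -1.2241, -0.2881]), 'qd': array([-0.002 ,  0.0001,  0.0002,  0.0002, -0.0007,  0.002 ]), 'joint_efforts': array([ -0.0002, -58.2389,  29.3293,   7.0027,   0.0122,  -0.    ]), 'eef_pos': array([0.2051, 0.643 , 0.1912]), 'ee_rot': array([-3.1416,  0.    , -0.3087]), 'force': array([ 0.3989, -0.1019,  0.5964]), 'moment': array([ 0.0008, -0.0509, -0.0103]), 'gripper_force': 0.0, 'width': 0.08734653059973763}
```

View pics/top0.png

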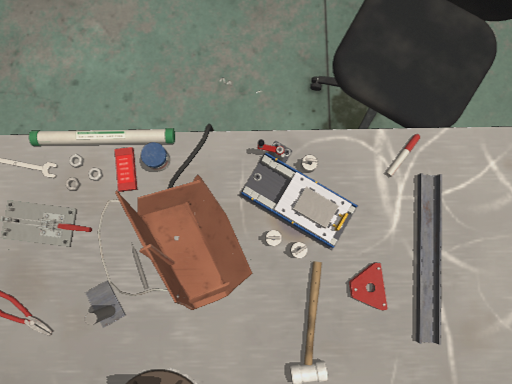

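View pics/scene0.png

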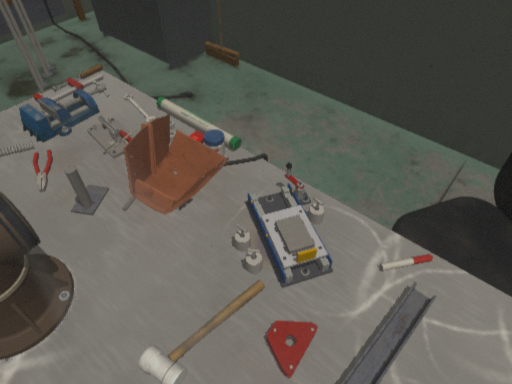

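The top view shows the fixture running from about (345,225) at the yellow lip to (262,175) at the notch end. The red keeper is at (268,147), with plugs at (309,162), (273,238) and (298,250). Next I fit the pose and check it with an overlay.

```bash
cat > fit.py <<'E'
from h import *
from scipy.optimize import least_squares
def proj(cam,P):
    c=calibration(cam);K=np.array(c["camera_matrix"]);T=np.linalg.inv(np.array(c["extrinsics"]))
    p=(T[:3,:3]@np.atleast_2d(P).T+T[:3,3:])
    p=K@p;return (p[:2]/p[2]).T
def W(p,pts):
    pts=np.atleast_2d(pts)/1000.;th=p[2];ex=np.array([np.sin(th),-np.cos(th)]);ey=np.array([np.cos(th),np.sin(th)])
    return np.c_[p[0]+pts[:,:1]*ex[0]+pts[:,1:2]*ey[0],p[1]+pts[:,:1]*ex[1]+pts[:,1:2]*ey[1],pts[:,2]]
def draw(cam,im,polys,s,box):
    x0,y0,x1,y1=box;o=cv2.resize(im[y0:y1,x0:x1,::-1],None,fx=s,fy=s,interpolation=cv2.INTER_CUBIC)
    for P,col in polys:
        q=((proj(cam,P)-[x0,y0]+.5)*s).astype(np.int32);cv2.polylines(o,[q],True,col,1)
    return o
def rect(x0,x1,y0,y1,z): return np.array([[x0,y0,z],[x1,y0,z],[x1,y1,z],[x0,y1,z]],float)
E
python3 - <<'E'
from fit import *
np.set_printoptions(precision=4,suppress=True)
D={}
for c in("scene","top"):
    im=cv2.imread(f"pics/{c}0.png");hsv=cv2.cvtColor(im,cv2.COLOR_BGR2HSV)
    r=regions_of("fixture",c)[0];print(c,r["rect"],r["score"])
    m=(r["region"]*255).astype(np.uint8)
    D[c]=[spot_point(q,c)[0]["uv"] for q in("notch","keeper_pivot","fixture")]
    l=regions_of("sled_lip",c);print("lipregion",[(x["score"],x["rect"]) for x in l[:1]])
    ye=cv2.inRange(hsv,(20,120,120),(35,255,255));n,lab,st,ce=cv2.connectedComponentsWithStats(ye)
    print("yellow",[(st[i,4],ce[i].round(1)) for i in range(1,n) if st[i,4]>5])
    b=cv2.inRange(hsv,(100,120,50),(125,255,255));ys,xs=np.nonzero(b);print("blue",len(xs))
    np.save(f"pics/m_{c}.npy",m)
P0=np.array([[0,0,34],[76,58,47],[0,0,0.]])
f=lambda p:np.concatenate([(proj(c,W(p,P0))-D[c]).ravel() for c in D])
p=least_squares(f,[.53,-.307,.99],loss="soft_l1",x_scale=[.01,.01,.1]).x;print(p)
for c,box,s in(("top",(225,125,375,265),5),("scene",(225,150,345,290),4)):
    im=grab_frame(c)
    polys=[(W(p,rect(-62,62,-172,90,8)),(0,0,255)),(W(p,rect(-36,36,-167,85,34)),(0,255,0)),(W(p,rect(-52,52,-167,85,34)),(0,255,255)),(W(p,[[76,58,47],[76,104,47]]),(255,0,255))]
    cv2.imwrite(f"pics/ov_{c}.png",draw(c,im,polys,s,box))
E
```

```text
scene [246.9, 161.0, 331.8, 290.2] 0.97
lipregion [(0.72, [262.2, 205.7, 326.4, 266.8])]
yellow [(np.int32(73), array([307.6, 251.7]))]
blue 517
top [238.4, 138.2, 355.5, 250.6] 0.63
lipregion [(0.8, [274.4, 172.2, 351.1, 242.9])]
yellow [(np.int32(49), array([342.1, 220.8])), (np.int32(6), array([340. , 214.8])), (np.int32(6), array([334. , 224.8]))]
blue 373
[ 0.5306 -0.3049  1.0224]
```

View pics/ov_top.png

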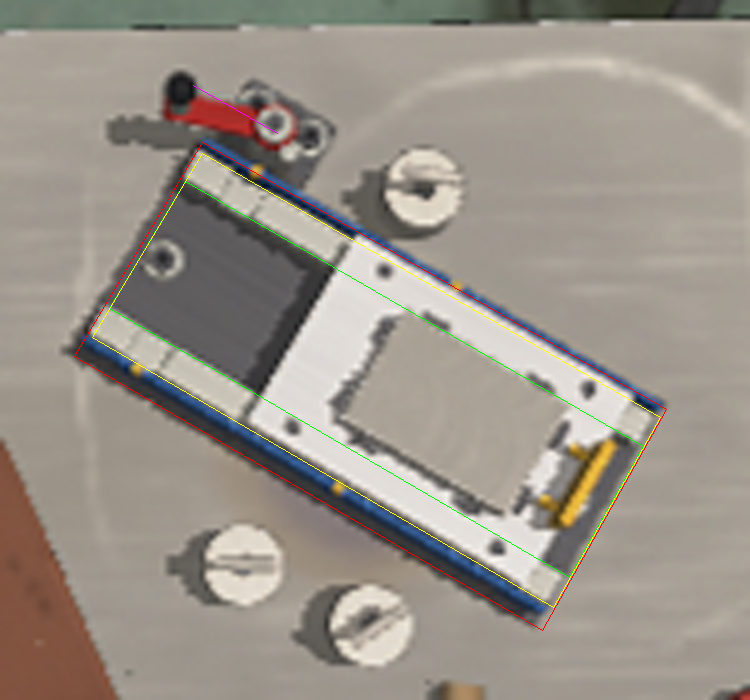

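View pics/ov_scene.png

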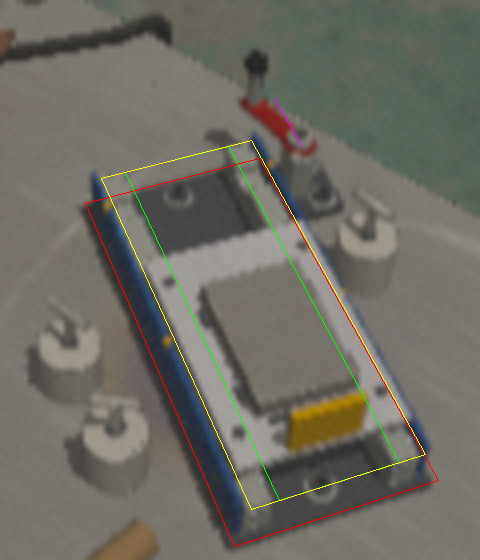

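The overlay agrees well. In the top crop the lip's outer top edge is near (591,485), the plate's front edge runs (352,235)–(245,415), and the keeper ball is at (180,90), so the keeper starts about 0.3 rad open. Now the sled offset, keeper angle and target points.

Run:
```python
from fit import *
np.set_printoptions(precision=4,suppress=True)
p=[.5306,-.3049,1.0224];th=p[2];R=np.array([[np.sin(th),-np.cos(th)],[np.cos(th),np.sin(th)]])
F=lambda w:(R@(np.array(w[:2])-p[:2])*1000).round(1)
px=lambda u,v:(225+u/5-.5,125+v/5-.5)
sx=lambda u,v:(225+u/4-.5,150+v/4-.5)
for n,c,uv,z in(("lip","top",px(591,485),.083),("lip_scene_topedge","scene",sx(328,405),.083),("front","top",px(298,325),.051),("front_sc","scene",sx(228,242),.051),("ball","top",px(180,90),.087),("ball_sc","scene",sx(255,62),.087),("piv","top",px(275,123),.055),("plug","top",px(423,188),.065),
 ("rail end","top",px(607,505),.034)):
    print(n,F(ray(c,uv,z)))
for q in([0,-175,60],[0,-145,60],[0,-80,60],[100,115,65],[120,120,65]): print(q,W(p,q))
for a in [(190,180),(112,190),(205,180),(150,240)]: print("box corner",ray("top",a,.12))
for a in [(155,120),(130,130),(222,150)]: print(a,[ray("scene",a,z)[:2] for z in (.1,.15,.2)])
```

```text
lip [  -0.5 -147.5]
lip_scene_topedge [  -4.1 -147.8]
front [0.4 3.1]
front_sc [-1.  -3.4]
ball [ 61.8 104.1]
ball_sc [ 58.4 103.2]
piv [77.9 60.8]
plug [ 83.8 -15. ]
rail end [   2.8 -165.5]
[0, -175, 60] [[ 0.4394 -0.4542  0.06  ]]
[0, -145, 60] [[ 0.455  -0.4286  0.06  ]]
[0, -80, 60] [[ 0.4889 -0.3732  0.06  ]]
[100, 115, 65] [[ 0.6759 -0.2589  0.065 ]]
[120, 120, 65] [[ 0.6956 -0.2651  0.065 ]]
box corner [ 0.5476 -0.0907  0.12  ]
box corner [0.5281 0.0809 0.12  ]
box corner [ 0.5471 -0.1238  0.12  ]
box corner [ 0.4173 -0.004   0.12  ]
(155, 120) [array([0.5304, 0.1484]), array([0.4927, 0.0888]), array([0.4551, 0.0293])]
(130, 130) [array([0.4563, 0.1662]), array([0.4244, 0.1053]), array([0.3925, 0.0444])]
(222, 150) [array([ 0.5578, -0.0872]), array([ 0.518 , -0.1284]), array([ 0.4783, -0.1697])]
```

```bash
cat > plan.py <<'E'
from fit import *
def step(pos,yaw,npos,nyaw):
    d=np.array(npos)-pos;c,s=np.cos(yaw),np.sin(yaw)
    t=np.array([c*d[0]+s*d[1],s*d[0]-c*d[1],-d[2]])/.25
    tw=-((nyaw-yaw+np.pi)%(2*np.pi)-np.pi)/np.pi
    return t.round(3),round(tw,3)
E
python3 - <<'E'
from plan import *
pos=np.array([.205,.643,.191]);y=-.3087
for n,ny in (([.42,.48,.36],-.761),([.59,.22,.36],-1.214),([.59,-.08,.36],-1.666),([.45,-.33,.30],-2.1192)):
    print(*step(pos,y,n,ny),np.linalg.norm(np.array(n)-pos));pos=np.array(n);y=ny
E
```

```text
[ 1.017  0.36  -0.676] 0.144 0.3183630003627934
[ 1.21   0.284 -0.   ] 0.144 0.31064449134018135
[ 1.124  0.419 -0.   ] 0.144 0.3
[1.049 0.462 0.24 ] 0.144 0.29274562336608895
```

>>> {"method": "arm_command", "body": {"commands": [{"tx": 0.98, "ty": 0.36, "tz": -0.68, "twist": 0.144}, {"tx": 0.98, "ty": 0.36, "tz": -0.68, "twist": 0.144}, {"tx": 0.98, "ty": 0.36, "tz": -0.68, "twist": 0.144}, {"tx": 0.98, "ty": 0.36, "tz": -0.68, "twist": 0.144}, {"tx": 0.98, "ty": 0.36, "tz": -0.68, "twist": 0.144}, {"tx": 0.98, "ty": 0.36, "tz": -0.68, "twist": 0.144}, {"tx": 0.98, "ty": 0.36, "tz": -0.68, "twist": 0.144}, {"tx": 0.98, "ty": 0.36, "tz": -0.68, "twist": 0.144}], "claw": 0}}

```text
t: 2.27
eef_pos: [0.4143, 0.4808, 0.3651]
ee_rot: [-3.137, -0.0, -0.763]
force: [0.7, 0.3, 1.4]
width: 0.0398
gripper_force: 0.0
```

>>> {"method": "arm_command", "body": {"commands": [{"tx": 1, "ty": 0.25, "tz": 0, "twist": 0.144}, {"tx": 1, "ty": 0.25, "tz": 0, "twist": 0.144}, {"tx": 1, "ty": 0.25, "tz": 0, "twist": 0.144}, {"tx": 1, "ty": 0.25, "tz": 0, "twist": 0.144}, {"tx": 1, "ty": 0.25, "tz": 0, "twist": 0.144}, {"tx": 1, "ty": 0.25, "tz": 0, "twist": 0.144}, {"tx": 1, "ty": 0.25, "tz": 0, "twist": 0.144}, {"tx": 1, "ty": 0.25, "tz": 0, "twist": 0.144}]}}

```text
t: 2.93
eef_pos: [0.5504, 0.2624, 0.3613]
ee_rot: [-3.141, -0.0, -1.218]
force: [-0.7, 1.0, -0.4]
width: 0.0006
gripper_force: 0.0
```

Run:
```python
from plan import *
s=get_state();pos=s["eef_pos"];y=s["ee_rot"][2];print(pos,s["ee_rot"])
for n,ny in (([.59,.0,.36],-1.666),([.55,-.22,.33],-2.1192),([.43,-.40,.25],-2.1192)):
    print(*step(pos,y,n,ny),np.linalg.norm(np.array(n)-pos));pos=np.array(n);y=ny
```

```text
[0.55039794 0.26243659 0.36130211] [-3.14143796e+00 -2.29176556e-04 -1.21752758e+00]
[1.04  0.215 0.005] 0.143 0.26541097365819394
[0.891 0.076 0.12 ] 0.144 0.22561028345356954
[0.865 0.034 0.32 ] -0.0 0.23065125189341598
```

>>> {"method": "arm_command", "body": {"commands": [{"tx": 1, "ty": 0.22, "tz": 0, "twist": 0.144}, {"tx": 1, "ty": 0.22, "tz": 0, "twist": 0.144}, {"tx": 1, "ty": 0.22, "tz": 0, "twist": 0.144}, {"tx": 1, "ty": 0.22, "tz": 0, "twist": 0.144}, {"tx": 1, "ty": 0.22, "tz": 0, "twist": 0.144}, {"tx": 1, "ty": 0.22, "tz": 0, "twist": 0.144}, {"tx": 1, "ty": 0.22, "tz": 0, "twist": 0.144}, {"tx": 1, "ty": 0.22, "tz": 0, "twist": 0.144}]}}

```text
t: 3.6
eef_pos: [0.585, 0.01, 0.3612]
ee_rot: [-3.142, -0.0, -1.669]
force: [0.3, 0.3, 0.2]
width: 0.0008
gripper_force: 0.0
```

>>> {"method": "arm_command", "body": {"commands": [{"tx": 0.9, "ty": 0.08, "tz": 0.12, "twist": 0.144}, {"tx": 0.9, "ty": 0.08, "tz": 0.12, "twist": 0.144}, {"tx": 0.9, "ty": 0.08, "tz": 0.12, "twist": 0.144}, {"tx": 0.9, "ty": 0.08, "tz": 0.12, "twist": 0.144}, {"tx": 0.9, "ty": 0.08, "tz": 0.12, "twist": 0.144}, {"tx": 0.9, "ty": 0.08, "tz": 0.12, "twist": 0.144}, {"tx": 0.9, "ty": 0.08, "tz": 0.12, "twist": 0.144}, {"tx": 0.9, "ty": 0.08, "tz": 0.12, "twist": 0.144}]}}

```text
t: 4.27
eef_pos: [0.5438, -0.21, 0.3308]
ee_rot: [3.141, 0.0, -2.119]
force: [0.2, -0.2, -0.3]
width: 0.0003
gripper_force: 0.0
```

Run:
```python
from plan import *
p=[.5306,-.3049,1.0224]
s=get_state();pos=s["eef_pos"];y=s["ee_rot"][2];print(pos,s["ee_rot"])
for n,ny in ((W(p,[0,-185,200])[0],-2.1192),(W(p,[0,-185,60])[0],-2.1192)):
    print(n,*step(pos,y,n,ny),np.linalg.norm(np.array(n)-pos));pos=np.array(n);y=ny
```

```text
[ 0.5438273  -0.20997175  0.33082037] [ 3.14104231e+00  5.15683356e-05 -2.11923576e+00]
[ 0.43415591 -0.4627719   0.2       ] [ 1.092 -0.153  0.523] -0.0 0.3050404892147268
[ 0.43415591 -0.4627719   0.06      ] [-0.    0.    0.56] -0.0 0.14
```

>>> {"method": "arm_command", "body": {"commands": [{"tx": 1, "ty": -0.15, "tz": 0.4}, {"tx": 1, "ty": -0.15, "tz": 0.4}, {"tx": 1, "ty": -0.15, "tz": 0.4}, {"tx": 1, "ty": -0.15, "tz": 0.4}, {"tx": 1, "ty": -0.15, "tz": 0.4}, {"tx": 1, "ty": -0.15, "tz": 0.4}, {"tx": 1, "ty": -0.15, "tz": 0.4}, {"tx": 1, "ty": -0.15, "tz": 0.4}]}}

```text
invalid input
```

>>> {"method": "arm_command", "body": {"commands": [{"tx": 0.09, "tz": 0}, {"tx": 0.09, "tz": 0.1}, {"tx": 0.09, "tz": 0.2}, {"tx": 0.09, "tz": 0.3}, {"tx": 0.09, "tz": 0.4}, {"tx": 0.09, "tz": 0.48}, {"tx": 0.09, "tz": 0.48}, {"tx": 0.09, "tz": 0.48}]}}

```text
invalid input
```

Run:
```python
from plan import *
p=[.5306,-.3049,1.0224]
s=get_state();pos=s["eef_pos"];y=s["ee_rot"][2];print(pos,s["ee_rot"],s["force"])
for q in([0,-185,60],[0,-158,58]): print(step(pos,y,W(p,q)[0],-2.1192))
a=save("top","topA");b=save("scene","scA")
A=cv2.resize(a[140:290,250:450],(800,600),interpolation=2);B=cv2.resize(b[150:300,220:420],(800,600),interpolation=2)
cv2.imwrite("pics/A.png",cv2.resize(np.hstack([A,B]),(800,300),interpolation=3)[:,:,::-1])
```

```text
[ 0.5438273  -0.20997175  0.33082037] [ 3.14104231e+00  5.15683356e-05 -2.11923576e+00] [ 0.15343797 -0.15363408 -0.29808404]
(array([ 1.092, -0.153,  1.083]), np.float64(-0.0))
(array([ 0.984, -0.153,  1.091]), np.float64(-0.0))
```

View pics/A.png

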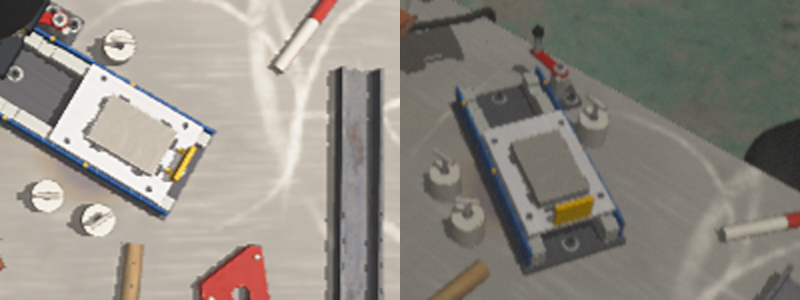

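Both calls were refused, so the arm hasn't moved; the picture only shows the gripper at top left with the fixture untouched. Each row probably has to include every key.

>>> {"method": "arm_command", "body": {"commands": [{"tx": 1, "ty": -0.15, "tz": 0.4, "twist": 0}, {"tx": 1, "ty": -0.15, "tz": 0.4, "twist": 0}, {"tx": 1, "ty": -0.15, "tz": 0.4, "twist": 0}, {"tx": 1, "ty": -0.15, "tz": 0.4, "twist": 0}, {"tx": 1, "ty": -0.15, "tz": 0.4, "twist": 0}, {"tx": 1, "ty": -0.15, "tz": 0.4, "twist": 0}, {"tx": 1, "ty": -0.15, "tz": 0.4, "twist": 0}, {"tx": 1, "ty": -0.15, "tz": 0.4, "twist": 0}]}}

```text
t: 5.03
eef_pos: [0.4442, -0.4444, 0.2284]
ee_rot: [3.138, -0.0, -2.12]
force: [-0.1, 0.6, 0.1]
width: 0.0007
gripper_force: 0.0
```

>>> {"method": "arm_command", "body": {"commands": [{"tx": 0.09, "ty": 0, "tz": 0, "twist": 0}, {"tx": 0.09, "ty": 0, "tz": 0.1, "twist": 0}, {"tx": 0.09, "ty": 0, "tz": 0.2, "twist": 0}, {"tx": 0.09, "ty": 0, "tz": 0.3, "twist": 0}, {"tx": 0.09, "ty": 0, "tz": 0.4, "twist": 0}, {"tx": 0.09, "ty": 0, "tz": 0.48, "twist": 0}, {"tx": 0.09, "ty": 0, "tz": 0.48, "twist": 0}, {"tx": 0.09, "ty": 0, "tz": 0.48, "twist": 0}]}}

```text
t: 5.7
eef_pos: [0.4348, -0.4612, 0.111]
ee_rot: [3.14, -0.0, -2.116]
force: [0.9, 0.3, 0.9]
width: 0.0002
gripper_force: 0.0
```

Run:
```python
from plan import *
p=[.5306,-.3049,1.0224]
s=get_state();pos=s["eef_pos"];y=s["ee_rot"][2];print(pos,s["ee_rot"],s["force"])
for q in([0,-185,60],[0,-158,58]): print(step(pos,y,W(p,q)[0],-2.1192))
a=save("top","topB");b=save("scene","scB")
A=cv2.resize(a[140:290,250:450],(800,600),interpolation=2);B=cv2.resize(b[150:300,220:420],(800,600),interpolation=2)
cv2.imwrite("pics/B.png",cv2.resize(np.hstack([A,B]),(800,300),interpolation=3)[:,:,::-1])
```

```text
[ 0.43475573 -0.46124852  0.11098755] [ 3.13999621e+00 -2.61762390e-04 -2.11614527e+00] [0.87583894 0.32335119 0.8737979 ]
(array([ 0.006, -0.001,  0.204]), np.float64(0.001))
(array([-0.102, -0.001,  0.212]), np.float64(0.001))
```

View pics/B.png

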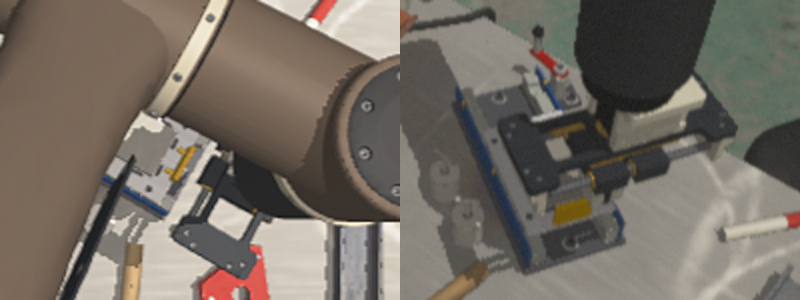

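The gripper is behind the yellow lip (top (183,165), scene (572,210)), aligned across the fixture. I descend behind the lip, then approach slowly.

>>> {"method": "arm_command", "body": {"commands": [{"tx": 0, "ty": 0, "tz": 0.1, "twist": 0}, {"tx": 0, "ty": 0, "tz": 0.15, "twist": 0}, {"tx": 0, "ty": 0, "tz": 0.2, "twist": 0}, {"tx": 0, "ty": 0, "tz": 0.2, "twist": 0}, {"tx": -0.03, "ty": 0, "tz": 0.2, "twist": 0}, {"tx": -0.06, "ty": 0, "tz": 0.2, "twist": 0}, {"tx": -0.07, "ty": 0, "tz": 0.2, "twist": 0}, {"tx": -0.07, "ty": 0, "tz": 0.2, "twist": 0}]}}

```text
t: 6.47
eef_pos: [0.4443, -0.4472, 0.0626]
ee_rot: [-3.139, 0.0, -2.117]
force: [0.3, -0.3, 0.2]
width: 0.0001
gripper_force: 0.0
```

>>> {"method": "arm_command", "body": {"commands": [{"tx": -0.01, "ty": 0, "tz": 0, "twist": 0}, {"tx": -0.02, "ty": 0, "tz": 0, "twist": 0}, {"tx": -0.03, "ty": 0, "tz": 0, "twist": 0}, {"tx": -0.04, "ty": 0, "tz": 0, "twist": 0}, {"tx": -0.05, "ty": 0, "tz": 0, "twist": 0}, {"tx": -0.06, "ty": 0, "tz": 0, "twist": 0}, {"tx": -0.07, "ty": 0, "tz": 0, "twist": 0}, {"tx": -0.08, "ty": 0, "tz": 0, "twist": 0}]}}

```text
t: 7.13
eef_pos: [0.4535, -0.4303, 0.0611]
ee_rot: [3.141, 0.0, -2.118]
force: [0.0, -0.6, 0.8]
width: 0.0005
gripper_force: 0.0
```

Run:
```python
from plan import *
s=get_state();print(s["force"],s["eef_pos"])
b=save("scene","scC");print(proj("scene",s["eef_pos"]))
cv2.imwrite("pics/C.png",cv2.resize(b[160:290,230:360],(600,600),interpolation=2)[:,:,::-1])
```

```text
[ 0.04847601 -0.60281402  0.81997389] [ 0.45348318 -0.43033365  0.06109611]
[[306.8704408  255.72128822]]
```

View pics/C.png

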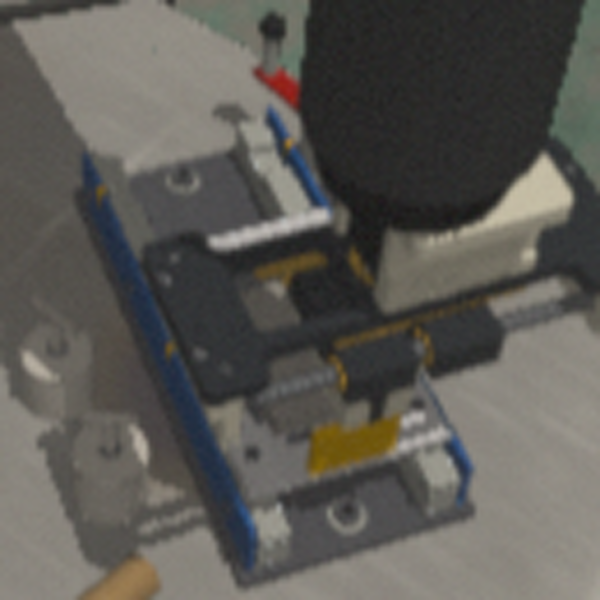

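The lip at crop (355,445) is fully visible, which a finger standing in front of it shouldn't allow. Before pushing on, I'll check the gripper geometry with an overlay.

Run:
```python
from plan import *
p=[.5306,-.3049,1.0224]
s=get_state();t=s["eef_pos"];y=s["ee_rot"][2]
ex=np.array([np.cos(y),np.sin(y),0]);ey=np.array([np.sin(y),-np.cos(y),0]);k=np.array([0,0,1.])
def tb(hx,hy,z): return np.array([t+a*hx*ex+b*hy*ey+z*k for a,b in((-1,-1),(1,-1),(1,1),(-1,1))])
b=grab_frame("scene")
polys=[(tb(.0095,.021,0),(255,0,255)),(tb(.0095,.021,.066),(255,255,0)),(tb(.039,.0965,.066),(0,255,0)),
 (W(p,[[-22,-147.5,51],[22,-147.5,51],[22,-147.5,83],[-22,-147.5,83]]),(0,0,255))]
o=draw("scene",b,polys,5,(240,160,370,275))
a=grab_frame("top");o2=draw("top",a,polys,5,(290,160,400,275))
h=min(o.shape[0],o2.shape[0]);o=np.hstack([o[:h],o2[:h]]);f=800/o.shape[1]
cv2.imwrite("pics/D.png",cv2.resize(o,None,fx=f,fy=f,interpolation=3))
for c in("scene","top"):
    hsv=cv2.cvtColor(grab_frame(c),cv2.COLOR_RGB2HSV);ye=cv2.inRange(hsv,(20,100,80),(35,255,255))
    n,lab,st,ce=cv2.connectedComponentsWithStats(ye);print(c,[(st[i],ce[i].round(1)) for i in range(1,n) if st[i,4]>20])
```

```text
scene [(array([286, 215,  14,   6,  31], dtype=int32), array([292.4, 217.4])), (array([297, 250,  20,  13, 158], dtype=int32), array([305.5, 255.8]))]
top []
```

View pics/D.png

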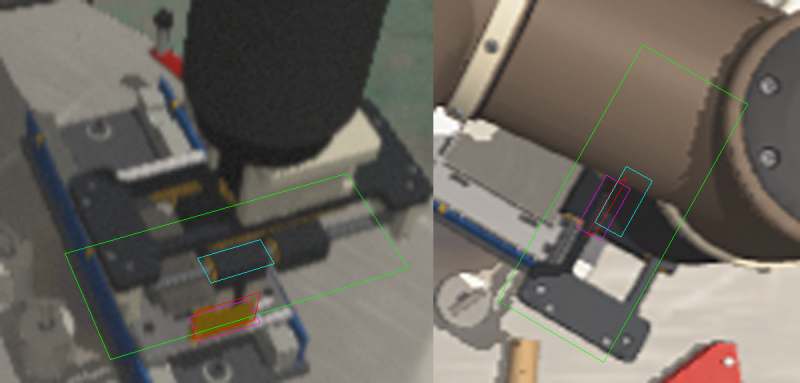

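The red predicted lip matches the yellow one at (225,315), so the sled hasn't moved, but no fingertip shows in the magenta box. I'll compare pictures numerically to find where the fingers really are.

Run:
```python
from plan import *
ref=cv2.imread("pics/scA.png").astype(int)
for n,t in(("scB",[.43475573,-.46124852,.11098755]),("scC",[.4535,-.4303,.0611])):
    im=cv2.imread(f"pics/{n}.png").astype(int);d=np.abs(im-ref).max(2)
    q=proj("scene",[t,np.array(t)+[0,0,.066]]);print(n,"tcp",q[0].round(1),"+66mm",q[1].round(1))
    u0,v0=285,228
    g=im.sum(2)//3
    for v in range(v0,270): print(v,"".join(('y' if im[v,u,1]-im[v,u,0]>60 else ('#' if g[v,u]<70 else 'o')) if d[v,u]>30 else ('Y' if im[v,u,1]-im[v,u,0]>60 else '.') for u in range(u0,335)))
```

```text
scB tcp [317.1 256.7] +66mm [321.6 237.5]
228 ###########.........o########################o####
229 ###########o......o#########################oo####
230 #############ooo##################################
231 ####################################oo############
232 ################################o###o############o
233 #################################################.
234 ######################ooo########################o
235 ###################o....oo########################
236 ##################o......o####o###################
237 ################ooo......oo##oo###################
238 ####oo#########oooooo....ooooooy##################
239 ###ooo#########ooooooooooo..oooy#################o
240 ####oo#########ooooooooooo...ooo#################.
241 ################ooooo....o...ooo#################.
242 .##############oooo......ooooo##################o.
243 .#############oo......oooooooo################o...
244 .############ooo...ooooooo...oo#############oo....
245 #.##########oo.ooooo#oo.......o##########oo.......
246 #.####o.o##ooooooooo.........ooo#########.........
247 ...o.....
[... 2903 characters left out ...]
...YYYYYYYYYYYYYYY......................
258 #ooooooo.....YYYYYYYYYYY..........................
259 oooooooo.....YYYYYYYY.Y...........................
260 oooooooo.....YYYYY................................
261 oooooooooo...YY...................................
262 oooooooooooo......................................
263 ooooooooooo.......................................
264 oooooooo..........................................
265 ooooooo...........................................
266 ooo...............................................
267 ..................................................
268 ....o.............................................
269 ..oo..............................................
```

The fingertips should overlap the lip further down than they do. I raise them straight up, back off over bare table and look at them there.

>>> {"method": "arm_command", "body": {"commands": [{"tx": 0, "ty": 0, "tz": -0.12, "twist": 0}, {"tx": 0, "ty": 0, "tz": -0.24, "twist": 0}, {"tx": 0.1, "ty": 0, "tz": -0.24, "twist": 0}, {"tx": 0.2, "ty": 0, "tz": -0.24, "twist": 0}, {"tx": 0.28, "ty": 0, "tz": -0.24, "twist": 0}, {"tx": 0.28, "ty": 0, "tz": -0.12, "twist": 0}, {"tx": 0.28, "ty": 0, "tz": 0, "twist": 0}, {"tx": 0.28, "ty": 0, "tz": 0, "twist": 0}]}}

```text
t: 8.05
eef_pos: [0.4134, -0.488, 0.0554]
ee_rot: [3.133, 0.002, -2.121]
force: [-1.2, 0.4, -1.1]
width: 0.0004
gripper_force: 0.0
```

Run:
```python
from plan import *
p=[.5306,-.3049,1.0224]
s=get_state();t=s["eef_pos"];y=s["ee_rot"][2];print(t,s["force"])
ex=np.array([np.cos(y),np.sin(y),0]);ey=np.array([np.sin(y),-np.cos(y),0]);k=np.array([0,0,1.])
def tb(hx,hy,z): return np.array([t+a*hx*ex+b*hy*ey+z*k for a,b in((-1,-1),(1,-1),(1,1),(-1,1))])
b=save("scene","scE")
polys=[(tb(.0095,.021,0),(255,0,255)),(W(p,rect(-52,52,-172,90,8)),(0,0,255))]
cv2.imwrite("pics/E.png",draw("scene",b,polys,6,(255,195,370,295)))
print(proj("scene",t))
```

```text
[ 0.41336909 -0.4880408   0.05544856] [-1.23543876  0.44134405 -1.11081346]
[[319.03098689 285.604968  ]]
```

View pics/E.png

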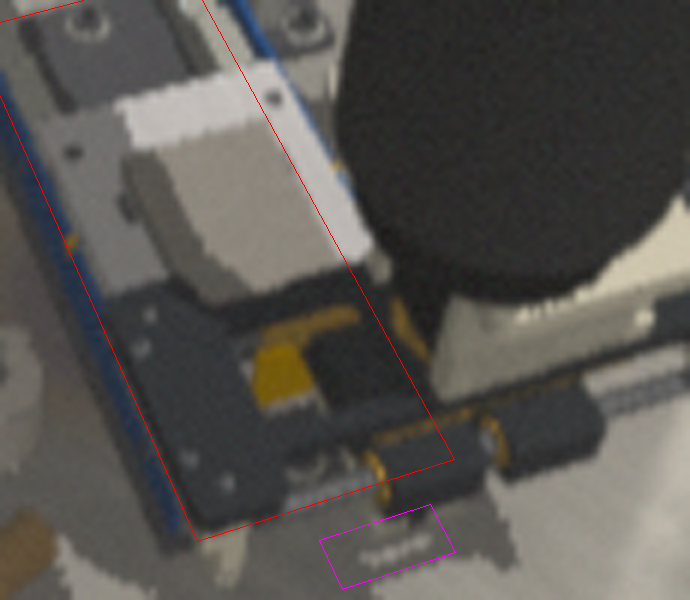

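Run:
```python
from h import *
a=cv2.imread("pics/scA.png",0).astype(int);e=cv2.imread("pics/scE.png",0).astype(int)
for n,i in(("ref",a),("now",e)):
    print(n)
    for v in range(274,298): print(v," ".join("%3d"%i[v,u] for u in range(304,346,1)))
```

```text
ref
274 105 109 110 111  95  75  74  71  71  70  73  70  71  72  70  69  69  69  73  77  87 103 108 114 119 120 119 118 121 121 122 120 120 120 120 120 119 120 120 120 123 123
275  97 100 101  89  77  71  73  72  71  72  72  71  63  68  69  80  81  96 101 107 110 121 121 123 121 122 121 122 120 118 121 121 121 122 120 120 120 118 119 121 120 122
276  75  77  77  75  72  71  73  72  73  65  64  71  77  79  99 109 112 122 120 120 119 121 123 123 122 124 121 120 119 122 120 120 120 122 122 121 120 120 122 122 122 123
277  73  73  73  70  74  71  69  66  72  77  81  97 105 107 117 122 123 126 125 123 123 120 121 120 121 122 122 122 122 121 120 119 119 121 120 121 121 121 124 122 122 122
278  73  73  71  67  67  71  79  77  97 104 104 116 120 121 121 122 123 124 125 125 124 120 119 121 121 120 122 122 124 122 123 119 118 119 119 120 122 121 121 123 124 123
279  67  71  76  78  89 103 108 107 119 120 121 122 120 120 121 121 123 123 124 124 123 124 124 122 120 120 121 120 123 124 121 120 116 118 118 118 118 119 121 124 122 123
280  76  85  99 108 114 123 123 122 121 121 122 122 120 123 119 
[... 6463 characters left out ...]
 146 148 147
294  94  94  91  92  87  88  89  91  90  89  84  89  92 115 120 142 143 143 142 142 140 144 144 145 144 148 148 149 147 148 147 149 152 150 149 148 147 144 147 146 147 149
295  92  94  93  92  91  92  90  91  92  90  88  89  93  94 103 139 144 144 143 143 142 140 143 144 145 144 145 148 147 147 147 150 149 149 151 150 149 144 147 145 149 150
296  91  91  94  92  92  92  92  90  91  90  92 100 119 102 123 141 145 145 146 144 145 144 144 143 144 144 144 145 147 147 147 148 147 149 150 152 150 149 148 147 147 148
297  94  92  93  93  91  91  93  95  99  99 122 127 141 131 142 145 143 146 145 146 145 143 144 143 144 147 144 144 146 146 147 147 146 148 149 149 149 150 150 149 149 147
```

The picture shows only a short stub of fingertip at px (320,283), a little above where the TCP projects, so the tips probably passed just over the lip. I go about 20 mm lower, where either reading meets the lip, and approach gently.

>>> {"method": "arm_command", "body": {"commands": [{"tx": 0, "ty": 0, "tz": 0.08, "twist": 0}, {"tx": 0, "ty": 0, "tz": 0.08, "twist": 0}, {"tx": -0.08, "ty": 0, "tz": 0.08, "twist": 0}, {"tx": -0.14, "ty": 0, "tz": 0.08, "twist": 0}, {"tx": -0.18, "ty": 0, "tz": 0.08, "twist": 0}, {"tx": -0.2, "ty": 0, "tz": 0.08, "twist": 0}, {"tx": -0.2, "ty": 0, "tz": 0.08, "twist": 0}, {"tx": -0.2, "ty": 0, "tz": 0.08, "twist": 0}]}}

```text
t: 8.77
eef_pos: [0.4435, -0.4475, 0.0419]
ee_rot: [-3.141, -0.0, -2.117]
force: [0.3, -0.1, -0.0]
width: 0.0008
gripper_force: 0.0
```

>>> {"method": "arm_command", "body": {"commands": [{"tx": -0.01, "ty": 0, "tz": 0, "twist": 0}, {"tx": -0.02, "ty": 0, "tz": 0, "twist": 0}, {"tx": -0.03, "ty": 0, "tz": 0, "twist": 0}, {"tx": -0.04, "ty": 0, "tz": 0, "twist": 0}, {"tx": -0.05, "ty": 0, "tz": 0, "twist": 0}, {"tx": -0.06, "ty": 0, "tz": 0, "twist": 0}, {"tx": -0.06, "ty": 0, "tz": 0, "twist": 0}, {"tx": -0.06, "ty": 0, "tz": 0, "twist": 0}]}}

```text
t: 9.43
eef_pos: [0.4505, -0.4349, 0.0411]
ee_rot: [3.141, -0.0, -2.118]
force: [-2.1, -3.2, -0.0]
width: 0.0007
gripper_force: 1.6
```

```bash
cat > st.py <<'E'
from plan import *
p=[.5306,-.3049,1.0224];th=p[2];R=np.array([[np.sin(th),-np.cos(th)],[np.cos(th),np.sin(th)]])
def st():
    s=get_state();f=s["force"]
    print("t",s["t"],"fix xy mm",(R@(s["eef_pos"][:2]-p[:2])*1000).round(1),"z",(s["eef_pos"][2]*1000).round(1),"F fix",(R@f[:2]).round(2),f[2].round(2))
def lip():
    im=grab_frame("scene");m=cv2.inRange(cv2.cvtColor(im,cv2.COLOR_RGB2HSV),(20,100,80),(35,255,255))
    n,l,s,c=cv2.connectedComponentsWithStats(m);print("yellow",[(s[i].tolist(),c[i].round(1).tolist()) for i in range(1,n) if s[i,4]>15])
E
python3 -c "
from st import *
st();lip()"
```

```text
t 9.4333 fix xy mm [  -0.6 -152.7] z 41.1 F fix [-0.11 -3.86] -0.02
yellow [([287, 224, 13, 6, 24], [293.0, 225.8]), ([295, 253, 8, 7, 40], [298.3, 256.1])]
```

Contact at 3.9 N, TCP y = −152.7 mm, so the drop should come near −80. I push on steadily.

>>> {"method": "arm_command", "body": {"commands": [{"tx": -0.01, "ty": 0, "tz": 0, "twist": 0}, {"tx": -0.02, "ty": 0, "tz": 0, "twist": 0}, {"tx": -0.035, "ty": 0, "tz": 0, "twist": 0}, {"tx": -0.05, "ty": 0, "tz": 0, "twist": 0}, {"tx": -0.065, "ty": 0, "tz": 0, "twist": 0}, {"tx": -0.08, "ty": 0, "tz": 0, "twist": 0}, {"tx": -0.095, "ty": 0, "tz": 0, "twist": 0}, {"tx": -0.11, "ty": 0, "tz": 0, "twist": 0}]}}

```text
t: 10.15
eef_pos: [0.4647, -0.4115, 0.0411]
ee_rot: [3.141, -0.0, -2.119]
force: [-3.2, -5.6, -0.8]
width: 0.0008
gripper_force: 2.6
```

>>> {"method": "arm_command", "body": {"commands": [{"tx": -0.01, "ty": 0, "tz": 0, "twist": 0}, {"tx": -0.02, "ty": 0, "tz": 0, "twist": 0}, {"tx": -0.03, "ty": 0, "tz": 0, "twist": 0}, {"tx": -0.04, "ty": 0, "tz": 0, "twist": 0}, {"tx": -0.05, "ty": 0, "tz": 0, "twist": 0}, {"tx": -0.06, "ty": 0, "tz": 0, "twist": 0}, {"tx": -0.07, "ty": 0, "tz": 0, "twist": 0}, {"tx": -0.08, "ty": 0, "tz": 0, "twist": 0}]}}

```text
t: 10.82
eef_pos: [0.4752, -0.3944, 0.0411]
ee_rot: [3.141, -0.0, -2.119]
force: [-2.2, -4.1, -0.3]
width: 0.0003
gripper_force: 2.6
```

```bash
python3 -c "
from st import *
st();lip()"
```

```text
t 10.8167 fix xy mm [  -0.7 -105.3] z 41.1 F fix [ 0.2  -4.64] -0.26
yellow [([277, 206, 14, 6, 23], [283.2, 208.3]), ([287, 233, 7, 10, 53], [289.6, 238.0])]
```

>>> {"method": "arm_command", "body": {"commands": [{"tx": -0.007, "ty": 0, "tz": 0, "twist": 0}, {"tx": -0.014, "ty": 0, "tz": 0, "twist": 0}, {"tx": -0.021, "ty": 0, "tz": 0, "twist": 0}, {"tx": -0.028, "ty": 0, "tz": 0, "twist": 0}, {"tx": -0.035, "ty": 0, "tz": 0, "twist": 0}, {"tx": -0.042, "ty": 0, "tz": 0, "twist": 0}, {"tx": -0.049, "ty": 0, "tz": 0, "twist": 0}, {"tx": -0.055, "ty": 0, "tz": 0, "twist": 0}]}}

```text
t: 11.53
eef_pos: [0.4824, -0.3827, 0.0411]
ee_rot: [3.141, -0.0, -2.119]
force: [-3.4, -4.9, -1.0]
width: 0.0004
gripper_force: 2.6
```

>>> {"method": "arm_command", "body": {"commands": [{"tx": -0.003, "ty": 0, "tz": 0, "twist": 0}, {"tx": -0.006, "ty": 0, "tz": 0, "twist": 0}, {"tx": -0.009, "ty": 0, "tz": 0, "twist": 0}, {"tx": -0.012, "ty": 0, "tz": 0, "twist": 0}, {"tx": -0.015, "ty": 0, "tz": 0, "twist": 0}, {"tx": -0.015, "ty": 0, "tz": 0, "twist": 0}, {"tx": -0.015, "ty": 0, "tz": 0, "twist": 0}, {"tx": -0.015, "ty": 0, "tz": 0, "twist": 0}]}}

```text
t: 12.2
eef_pos: [0.4845, -0.3794, 0.0411]
ee_rot: [3.141, -0.0, -2.118]
force: [-2.9, -3.2, -0.6]
width: 0.0004
gripper_force: 2.4
```

```bash
python3 -c "
from st import *
st();lip()"
```

```text
t 12.2 fix xy mm [ -0.6 -87.6] z 41.1 F fix [-0.83 -4.24] -0.65
yellow [([274, 200, 13, 6, 27], [280.1, 202.1]), ([284, 226, 7, 11, 56], [286.6, 231.5])]
```

>>> {"method": "arm_command", "body": {"commands": [{"tx": -0.002, "ty": 0, "tz": 0, "twist": 0}, {"tx": -0.004, "ty": 0, "tz": 0, "twist": 0}, {"tx": -0.006, "ty": 0, "tz": 0, "twist": 0}, {"tx": -0.008, "ty": 0, "tz": 0, "twist": 0}, {"tx": -0.01, "ty": 0, "tz": 0, "twist": 0}, {"tx": -0.012, "ty": 0, "tz": 0, "twist": 0}, {"tx": -0.012, "ty": 0, "tz": 0, "twist": 0}, {"tx": -0.012, "ty": 0, "tz": 0, "twist": 0}]}}

```text
t: 12.92
eef_pos: [0.4865, -0.3765, 0.0413]
ee_rot: [-3.141, 0.0, -2.118]
force: [-0.4, 0.0, -0.6]
width: 0.0002
gripper_force: 0.0
```

```bash
python3 -c "
from st import *
st();lip()"
```

```text
t 12.9167 fix xy mm [ -0.3 -84.1] z 41.3 F fix [-0.35 -0.2 ] -0.58
yellow [([283, 227, 11, 11, 64], [286.5, 232.7])]
```

The push force fell to zero and the lip went down about 2 px, so the sled has dropped; I stop here. Now I back off, lift and go to the far side of the keeper pin, turned to push on it squarely.

>>> {"method": "arm_command", "body": {"commands": [{"tx": 0.02, "ty": 0, "tz": 0, "twist": 0}, {"tx": 0.08, "ty": 0, "tz": 0, "twist": 0}, {"tx": 0.16, "ty": 0, "tz": 0, "twist": 0}, {"tx": 0.16, "ty": 0, "tz": -0.16, "twist": 0}, {"tx": 0.16, "ty": 0, "tz": -0.32, "twist": 0}, {"tx": 0.16, "ty": 0, "tz": -0.48, "twist": 0}, {"tx": 0.16, "ty": 0, "tz": -0.5, "twist": 0}, {"tx": 0.16, "ty": 0, "tz": -0.5, "twist": 0}]}}

```text
t: 13.63
eef_pos: [0.467, -0.4124, 0.1702]
ee_rot: [-3.135, 0.0, -2.118]
force: [0.3, 0.5, -0.1]
width: 0.0003
gripper_force: 0.0
```

>>> {"method": "arm_command", "body": {"commands": [{"tx": -0.16, "ty": -0.05, "tz": 0, "twist": 0.04}, {"tx": -0.32, "ty": -0.1, "tz": 0, "twist": 0.08}, {"tx": -0.48, "ty": -0.16, "tz": 0, "twist": 0.12}, {"tx": -0.64, "ty": -0.22, "tz": 0, "twist": 0.16}, {"tx": -0.8, "ty": -0.28, "tz": 0, "twist": 0.2}, {"tx": -0.96, "ty": -0.34, "tz": 0, "twist": 0.2}, {"tx": -1, "ty": -0.34, "tz": 0, "twist": 0.2}, {"tx": -1, "ty": -0.34, "tz": 0, "twist": 0.2}]}}

```text
t: 14.3
eef_pos: [0.6699, -0.2385, 0.1636]
ee_rot: [3.14, -0.002, -2.743]
force: [-0.0, -0.4, 0.8]
width: 0.0002
gripper_force: 0.0
```

Run:
```python
from st import *
st();lip()
s=get_state();print(s["ee_rot"])
for q,z in(("sled_lip",.062),("blank",.044),("sled",.027),("keeper_pin",.069)):
    for r in spot_point(q,"scene")[:1]: w=ray("scene",r["uv"],z);print(q,r["score"],(R@(w[:2]-p[:2])*1000).round(1))
def box(x,y,z):return W(p,[[x,y,z]])[0]
im=cv2.imread("pics/scA.png",0);n=cv2.cvtColor(save("scene","scF"),cv2.COLOR_RGB2GRAY)
# brightness profile along fixture y at x=40 plane z=44, rear edge of plate and front edge
for x in(-40,40):
  for y0 in(-75,75):
    print(x,y0,[int(n[int(round(v)),int(round(u))]) for u,v in proj("scene",np.array([box(x,y0+d,44) for d in range(-15,16,2)]))])
```

```text
t 14.3 fix xy mm [ 84.3 129.3] z 163.6 F fix [ 0.2 -0.4] 0.84
yellow [([283, 223, 19, 15, 186], [292.1, 230.2])]
[ 3.13996973e+00 -2.27358337e-03 -2.74366269e+00]
sled_lip 0.73 [ -0.5 -79.3]
blank 0.61 [  2.5 -14.1]
sled 0.73 [-7.8 -4.8]
keeper_pin 0.47 [ 54.1 114.6]
-40 -75 [65, 83, 66, 57, 92, 92, 138, 166, 166, 168, 165, 165, 165, 165, 165, 166]
-40 75 [161, 161, 162, 162, 161, 146, 146, 125, 125, 122, 122, 126, 126, 122, 122, 124]
40 -75 [135, 137, 137, 136, 109, 109, 134, 164, 164, 164, 163, 163, 165, 159, 159, 98]
40 75 [141, 164, 164, 163, 163, 151, 127, 127, 118, 103, 121, 121, 121, 121, 125, 125]
```

The plate edges lie 149 mm apart at seated height, the same on both sides, so the sled is down and level. Next, the descent and the arc in tool units.

>>> {"method": "arm_command", "body": {"commands": [{"tx": 0, "ty": 0, "tz": 0.1, "twist": 0}, {"tx": 0, "ty": 0, "tz": 0.2, "twist": 0}, {"tx": 0, "ty": 0, "tz": 0.3, "twist": 0}, {"tx": 0, "ty": 0, "tz": 0.38, "twist": 0}, {"tx": 0, "ty": 0, "tz": 0.43, "twist": 0}, {"tx": 0, "ty": 0, "tz": 0.45, "twist": 0}, {"tx": 0, "ty": 0, "tz": 0.45, "twist": 0}, {"tx": 0, "ty": 0, "tz": 0.45, "twist": 0}]}}

```text
t: 15.27
eef_pos: [0.6686, -0.2423, 0.0548]
ee_rot: [-3.141, 0.001, -2.747]
force: [0.4, -0.1, 0.8]
width: 0.0005
gripper_force: 0.0
```

Run:
```python
from st import *
st();s=get_state();y=s["ee_rot"][2];t=s["eef_pos"]
ex=np.array([np.cos(y),np.sin(y)]);ey=np.array([np.sin(y),-np.cos(y)])
for b in(5,9.5):
  print("b",b)
  for a in np.arange(.2,1.7,.15):
    w=W(p,[76-46*np.sin(a),58+46*np.cos(a),69])[0][:2]-ex*(b+5)/1000-t[:2]
    print(a.round(2),(w@ex/.25).round(3),(w@ey/.25).round(3))
```

```text
t 15.2667 fix xy mm [ 85.1 125.4] z 54.8 F fix [0.43 0.11] 0.79
b 5
0.2 0.075 0.007
0.35 0.097 0.024
0.5 0.121 0.038
0.65 0.146 0.047
0.8 0.173 0.053
0.95 0.201 0.055
1.1 0.228 0.053
1.25 0.255 0.047
1.4 0.281 0.036
1.55 0.304 0.022
b 9.5
0.2 0.057 0.007
0.35 0.079 0.024
0.5 0.103 0.038
0.65 0.128 0.047
0.8 0.155 0.053
0.95 0.183 0.055
1.1 0.21 0.053
1.25 0.237 0.047
1.4 0.263 0.036
1.55 0.286 0.022
```

>>> {"method": "arm_command", "body": {"commands": [{"tx": 0.03, "ty": 0.01, "tz": 0, "twist": 0}, {"tx": 0.06, "ty": 0.02, "tz": 0, "twist": 0}, {"tx": 0.08, "ty": 0.03, "tz": 0, "twist": 0}, {"tx": 0.1, "ty": 0.04, "tz": 0, "twist": 0}, {"tx": 0.12, "ty": 0.045, "tz": 0, "twist": 0}, {"tx": 0.135, "ty": 0.05, "tz": 0, "twist": 0}, {"tx": 0.15, "ty": 0.05, "tz": 0, "twist": 0}, {"tx": 0.16, "ty": 0.05, "tz": 0, "twist": 0}]}}

```text
t: 15.93
eef_pos: [0.6262, -0.2456, 0.0544]
ee_rot: [-3.141, 0.001, -2.746]
force: [2.0, 1.4, 1.8]
width: 0.0001
gripper_force: 1.3
```

Run:
```python
from st import *
st()
im=save("scene","scG");hsv=cv2.cvtColor(im,cv2.COLOR_RGB2HSV)
m=cv2.inRange(hsv,(0,120,70),(8,255,255))|cv2.inRange(hsv,(172,120,70),(180,255,255));m[:150]=0;m[240:]=0;m[:,:255]=0;m[:,320:]=0
ys,xs=np.nonzero(m);print(len(xs),xs.min(),xs.max(),ys.min(),ys.max())
for a in(.3,.6,.9,1.2,1.57): print(a,proj("scene",W(p,[76-46*np.sin(a),58+46*np.cos(a),53])).round(1))
```

```text
t 15.9333 fix xy mm [ 50.7 100.5] z 54.4 F fix [0.94 2.21] 1.8
60 280 301 181 188
0.3 [[289.  174.3]]
0.6 [[285.5 176.9]]
0.9 [[283.3 180.2]]
1.2 [[282.5 184. ]]
1.57 [[283.8 188.8]]
```

Contact at 2.4 N and the bar is turning. Continuing round to the stop.

>>> {"method": "arm_command", "body": {"commands": [{"tx": 0.015, "ty": 0.005, "tz": 0, "twist": 0}, {"tx": 0.03, "ty": 0.005, "tz": 0, "twist": 0}, {"tx": 0.045, "ty": 0.003, "tz": 0, "twist": 0}, {"tx": 0.06, "ty": 0, "tz": 0, "twist": 0}, {"tx": 0.075, "ty": -0.003, "tz": 0, "twist": 0}, {"tx": 0.09, "ty": -0.01, "tz": 0, "twist": 0}, {"tx": 0.1, "ty": -0.015, "tz": 0, "twist": 0}, {"tx": 0.11, "ty": -0.02, "tz": 0, "twist": 0}]}}

```text
t: 16.65
eef_pos: [0.6024, -0.2609, 0.0534]
ee_rot: [3.141, -0.0, -2.747]
force: [3.7, 4.9, 1.3]
width: 0.0003
gripper_force: 3.1
```

>>> {"method": "arm_command", "body": {"commands": [{"tx": 0.004, "ty": -0.002, "tz": 0, "twist": 0}, {"tx": 0.008, "ty": -0.004, "tz": 0, "twist": 0}, {"tx": 0.012, "ty": -0.006, "tz": 0, "twist": 0}, {"tx": 0.016, "ty": -0.008, "tz": 0, "twist": 0}, {"tx": 0.02, "ty": -0.01, "tz": 0, "twist": 0}, {"tx": 0.02, "ty": -0.01, "tz": 0, "twist": 0}, {"tx": 0.02, "ty": -0.01, "tz": 0, "twist": 0}, {"tx": 0.02, "ty": -0.01, "tz": 0, "twist": 0}]}}

```text
t: 17.32
eef_pos: [0.6024, -0.2627, 0.0539]
ee_rot: [-3.141, 0.006, -2.746]
force: [8.1, 12.7, 0.1]
width: 0.0004
gripper_force: 6.1
```

```bash
python3 -c "
from st import *
st()"
```

```text
t 17.3167 fix xy mm [39.2 73.4] z 53.9 F fix [ 0.32 15.1 ] 0.09
```

The force rose to 15 N with no further travel, at the position expected for the shut bar (contact on the ball). I back off, lift clear and check.

>>> {"method": "arm_command", "body": {"commands": [{"tx": -0.03, "ty": 0, "tz": 0, "twist": 0}, {"tx": -0.1, "ty": 0, "tz": 0, "twist": 0}, {"tx": -0.16, "ty": 0, "tz": 0, "twist": 0}, {"tx": -0.2, "ty": 0, "tz": -0.1, "twist": 0}, {"tx": -0.2, "ty": 0, "tz": -0.25, "twist": 0}, {"tx": -0.2, "ty": 0, "tz": -0.4, "twist": 0}, {"tx": -0.2, "ty": 0, "tz": -0.56, "twist": 0}, {"tx": -0.2, "ty": 0, "tz": -0.7, "twist": 0}]}}

```text
t: 17.98
eef_pos: [0.6447, -0.2464, 0.2307]
ee_rot: [-3.141, -0.001, -2.747]
force: [0.6, -0.4, 1.1]
width: 0.0006
gripper_force: 0.0
```

>>> {"method": "arm_command", "body": {"commands": [{"tx": 0, "ty": 0.16, "tz": 0, "twist": 0}, {"tx": 0, "ty": 0.32, "tz": 0, "twist": 0}, {"tx": 0, "ty": 0.48, "tz": 0, "twist": 0}, {"tx": 0, "ty": 0.64, "tz": 0, "twist": 0}, {"tx": 0, "ty": 0.8, "tz": 0, "twist": 0}, {"tx": 0, "ty": 0.8, "tz": 0, "twist": 0}, {"tx": 0, "ty": 0.8, "tz": 0, "twist": 0}, {"tx": 0, "ty": 0.8, "tz": 0, "twist": 0}]}}

```text
t: 18.65
eef_pos: [0.5682, -0.0613, 0.2286]
ee_rot: [-3.141, -0.001, -2.746]
force: [0.4, -0.4, 0.3]
width: 0.0006
gripper_force: 0.0
```

Run:
```python
from st import *
st()
im=save("scene","scH");a=save("top","topH")
bar=W(p,[[76,51,53],[30,51,53],[30,65,53],[76,65,53]])
sl=W(p,rect(-52,52,-75,75,44))
o=draw("scene",im,[(bar,(255,0,255)),(sl,(0,255,0))],5,(240,160,330,280));o2=draw("top",a,[(bar,(255,0,255)),(sl,(0,255,0))],5,(240,140,330,260))
o=np.hstack([o,o2]);cv2.imwrite("pics/H.png",cv2.resize(o,None,fx=800/o.shape[1],fy=800/o.shape[1],interpolation=3))
```

```text
t 18.65 fix xy mm [-94.9 227.5] z 228.6 F fix [ 0.51 -0.14] 0.26
```

View pics/H.png

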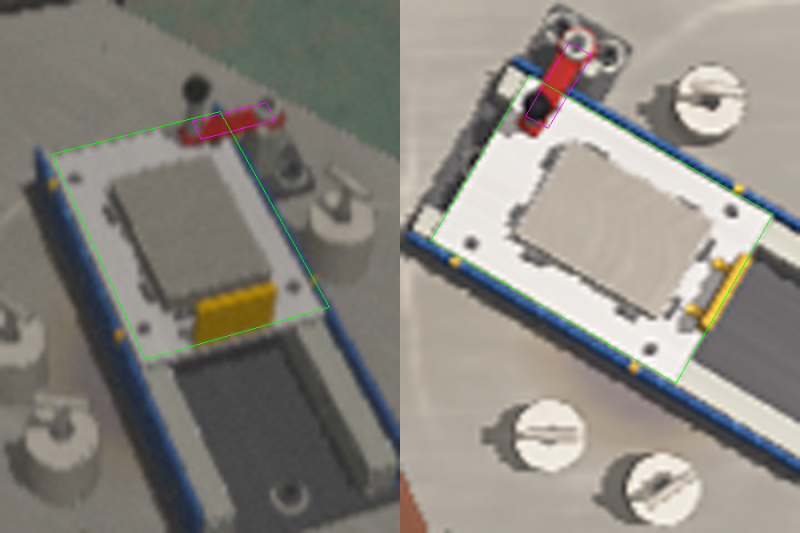

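The keeper lies shut across the sled edge (red bar (577,43) to (535,120), parallel to the model). The sled matches its seated outline, the blank is in its nest and the plugs are where they were.

```bash
python3 -c "
from station import *
print(job_done())"
```

```text
the job is handed in; nothing more can be done
None
```

The job is handed in: the sled dropped into its notches and sits level, the red keeper is shut across its edge, the blank is still in its nest, and the nearby plugs show no shift in the last pictures.

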